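# Change the workpiece in the bench bowl polisher

## Robot

A 7-joint arm with a two-finger parallel gripper is mounted at the origin on the work surface. World frame = base frame: x ahead of the robot, y to its left, z up, the work surface at z = 0. Lengths are in mm, angles in rad, forces in N, time in s.
With the tool pointing down it reaches from about 350 to 900 mm from the base axis. Payload 7.2 kg.
Tool frame: the origin (TCP) lies on the centre line of the jaws, within the pads' length; the fingertips stand 22 mm ahead of it and the grasp point (between the pads) lies 3 mm ahead of it; z points along the fingers, y is the direction in which the jaws open and shut (so a half turn about z gives the same grasp; the last joint's range is limited). The gripper opens to 85 mm and grips with 20 to 120 N. Pads are 22 mm wide; open, the fingers measure 114 mm over their backs; the gripper's body (76 mm by 85 mm) begins 54 mm behind the grasp point. The pads swing forward as they close: fully open they stand 13 mm farther back than shut.
Start: joints at [1.241, 0.411, -0.013, 1.596, 0.006, 1.134, -0.082], TCP at [161.75, -603.709, 253.297] pointing down, gripper open.
Joint ranges: [-2.95, 2.95], [-0.29, 1.99], [-1.47, 1.44], [0.14, 2.54], [-1.03, 4.17], [0.13, 1.85], [-2.86, 2.86]. Speed limits (rad/s): [2.39, 2.39, 3.01, 3.01, 3.14, 3.14, 3.14].

## Interface

Orientations are given as a rotation vector (axis times angle).
In Python, from bench import state, viewer, sign_off gives the robot as it stands.
- The arm moves only by the tool play_rows, never from a script. Its argument "plan" is a list of rows, each a list of 2 entries, a list of its own where there are three numbers: the shift along the world's x, y, z in mm, then the turn about the world's z in rad. In form: [[[tx, ty, tz], yaw], ...]. A call has exactly 10 rows; each row shifts and turns the commanded pose from where the row before left it; what a row does not reach is not made up. A row lasts 1/8 s, in which the tool goes at most 62.5 mm and 10.7 degrees, less where a joint would pass 70% of its speed; a pose out of reach is approached as far as the arm can. A call with a gripper value outside its range is refused whole. "claw" is the finger opening in mm, from 0 to 85.4, set as the call begins (left out, the last holds). The fingers move at their own pace and stop on an object; the grip force is fixed at half the most. Time passes only in rows, so rows that do not move let the fingers close, or fill a call up. It gives the time, the measured TCP pose, the force and the opening at its end, in the units of the state.
- state(): the state, without advancing time (a new reading comes with each control period).
- viewer.capture(name): name is "side" or "top" or "wrist"; returns a dict with "image" (384x512x3 uint8, blue, green, red), "intrinsics" (3x3 intrinsics, pixels), "dist" ([k1, k2, p1, p2, k3] as OpenCV has them; the pictures are not rectified), "R" (3x3) and "t" (3): a world point X has camera coordinates R X + t; the wrist camera has in their place "tool_from_camera" (4x4, takes a point from camera to tool coordinates, whose origin is the TCP and whose axes are the flange's). Camera axes: x right, y down, z forward; pixel columns grow to the right and rows downward; lengths in mm; the calibration is good to about 2 mm. A picture is of the moment at which its call begins: read the wrist's pose just before it. There is no depth.
- sign_off(): hands the job in, once; it reports no verdict.
The state is a dict: "time": time; "qpos": joint angles; "qd": joint speeds; "joint_torque": joint torques, N m; "position": TCP position; "eef_rot": TCP orientation; "wrist_force": force on the tool from outside, world axes, zero at the start; "moment": the same for the moment, N m; "width": finger opening in mm.
Only numpy, scipy, OpenCV 4.12 (cv2) and the standard library are available. Lean on these libraries where they do the work, as an engineer would, in place of code of your own. Each camera call takes 0.05 s, during which the arm holds its last target. There are 200 camera calls.

## Task

Change the brass finial in the bowl polisher. Flip the polisher's lever switch off (over towards the bowl), lift the finished finial out of the steel bowl and stand it upright on the rectangular wooden board, stand the waiting finial from the round cork mat upright in the bowl, and then flip the lever back on (over away from the bowl). Keep the switch off during the change, set the finials down without dropping them, and leave everything else on the bench where it is.

Things in the scene. Friction and masses are not known exactly. Their poses are not given: they have to be found in the camera images.
- polisher: Fixed grey bench machine, base plate 160 (x) by 345 (y) by 30 mm high; origin under its centre. A drum 156 mm across carrying the steel bowl stands on its +y half (axis at y = +85 mm), the lever switch on its -y half (y = -105 mm). Bowl 148 mm across at the rim, wall 5 mm, rim 105 mm above the bench.
- bowl_floor (a point): Centre of the bowl's flat inner floor (about 130 mm across), 65 mm above the bench, 40 mm below the rim. Axes as the polisher.
- lever (a joint): Lever angle (rad): 0 = off, leaning 0.55 rad from upright towards the bowl (polisher +y); 1.1 = on, leaning 0.55 rad the other way (polisher -y). Upright at 0.55. Its heavy grip makes it fall past upright to the nearer end and stay there; 1 to 2 N sideways at the grip moves it off an end. It starts on.
- lever_pivot (a point): Point on the lever's hinge line, which runs along the polisher's x; 40 mm above the bench, between two black cheeks each 14 (x) by 50 (y) mm, tops 50 mm above the bench, 28 mm apart inside.
- lever_grip (a point): Point on the lever's centre line 60 mm from the pivot, in the dark steel round grip (20 mm across, from about 35 to 80 mm from the pivot). Below it is a 10 mm steel rod. About 91 mm above the bench at either end, 100 mm when upright.
- finished: The finished brass finial, standing in the bowl at the start. Origin at the centre of its underside, z up along its axis. Foot 38 mm across and 6 mm high, then a straight round body 30 mm across up to 36 mm, a tapered top ending at 44 mm. 0.1 to 0.2 kg.
- waiting: The waiting brass finial, same shape and size as the finished one, standing on the cork mat at the start. Origin at the centre of its underside, z up along its axis.
- board: Fixed rectangular pale wooden board, 180 (x) by 130 (y) by 15 mm thick; origin at the centre of its underside. The steel bearing lies on its +x part; the -x part is free (a clear place is x = -45 mm, y = 0).
- mat: Fixed round cork mat, 150 mm across, 10 mm thick; origin at the centre of its underside. The waiting finial and the steel stub stand on it.
- bearing: Loose steel ring 50 mm across, 14 mm high, lying on the board about 55 mm from its centre (board +x); to be left alone. Origin at the centre of its underside.
- stub: Loose plain steel cylinder 28 mm across, 18 mm high, standing on the mat about 70 to 110 mm from the waiting finial; to be left alone. Origin at the centre of its underside.
- mug: Loose white mug 90 mm high, 80 mm across, beyond the polisher; to be left alone. Origin at the centre of its underside.
- hammer: Loose hammer lying beyond the polisher; to be left alone.
- screwdriver: Loose screwdriver lying at the far left of the bench; to be left alone.
- brush: Loose brush lying at the far right of the bench; to be left alone.
Mind the look-alikes: they are no part of the job. What is shaped like the waiting but black or turquoise is not meant. What is shaped like the finished but blue is not meant.

How it is judged:
By the outcome, as a careful person would: the job done as asked, in the order asked, and still so for the second after the job is handed in, with the robot touching nothing.
It also fails if it takes over 72 s, if anything falls off the work surface, if the arm or the gripper's body presses on something with over 40 N, if the wrist force passes 120 N, or if a joint passes its speed limit or range.

## Working session

There is one attempt and no reset: what is moved stays moved. The work goes in short steps, Python scripts to look and compute and a tool call to move; the robot and the scene stay as the last step left them, time stands still between calls to the robot, and variables do not carry over. Pictures are saved under pics/ and viewed, about 8 in all and at most 12, crops included, and the job is handed in when it is done.

Besides the shell and the picture viewer there is one more tool, called after "Request:" as name(argument=value, ...), one argument or row to a line, values as JSON. play_rows: Moves the arm, as the interface text tells. Its arguments: {"type":"object","properties":{"plan":{"type":"array"},"claw":{"type":"number"}},"required":["plan"]}

```bash
mkdir -p pics; python3 - <<'E'
from bench import state, viewer
import cv2, pickle
print(state())
d={}
for n in("top","side"):
    c=viewer.capture(n); d[n]=c; cv2.imwrite(f"pics/{n}0.png",cv2.resize(c["image"],(800,600),interpolation=cv2.INTER_CUBIC))
    print(n,{k:c[k] for k in c if k!="image"})
pickle.dump(d,open("cap0.pkl","wb"))
E
```

```text
{'time': 0.0, 'qpos': array([ 1.24077869,  0.41190952, -0.01272754,  1.59706434,  0.00558156,
        1.13427688, -0.08219427]), 'qd': array([ 0.00111888, -0.00095998,  0.00136934,  0.00038157,  0.00032361,
        0.0009406 , -0.00031694]), 'joint_torque': array([ 3.58495199e-04, -6.00626135e+01,  6.82293903e-01, -2.99406248e+01,
        1.38329805e-02,  1.08694355e-02, -2.33067044e-05]), 'position': array([ 161.62860461, -603.25824238,  252.43864423]), 'eef_rot': array([-3.11312391e+00, -4.09937851e-01,  4.75569367e-04]), 'wrist_force': array([ 0.30951691, -0.35376702,  0.33861065]), 'moment': array([-0.04011279,  0.00881122, -0.02429827]), 'width': 85.4381231961881}
top {'intrinsics': array([[476.77478439,   0.        , 255.03189438],
       [  0.        , 476.77478439, 192.59504492],
       [  0.        ,   0.        ,   1.        ]]), 'dist': array([-0.19592903,  0.        ,  0.        ,  0.        ,  0.        ]), 'R': array([[ 0.01268981, -0.99991792, -0.00176699],
       [-0.99151384, -0.01235447, -0.12941279],
       [ 0.12938033,  0.00339422, -0.99158923]]), 't': array([ -55.55290353,  593.04502461, 1667.79144222])}
side {'intrinsics': array([[440.65711171,   0.        , 247.72143175],
       [  0.        , 440.65711171, 189.16093204],
       [  0.        ,   0.        ,   1.        ]]), 'dist': array([-0.11166018,  0.        ,  0.        ,  0.        ,  0.        ]), 'R': array([[ 0.96427945, -0.26426935,  0.01807917],
       [-0.17947777, -0.70203408, -0.68915591],
       [ 0.19481498,  0.66129408, -0.72438751]]), 't': array([-577.92689261,  124.3156137 , 1192.63209149])}
```

View pics/top0.png

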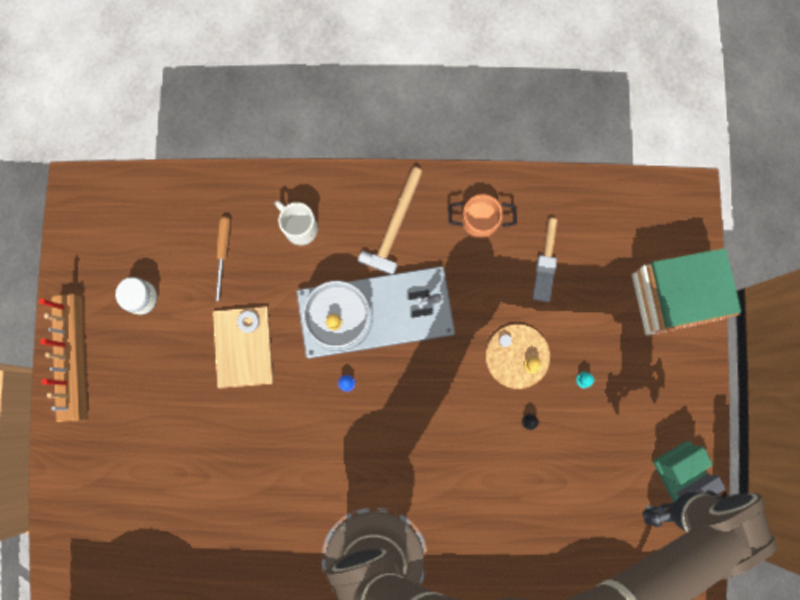

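View pics/side0.png

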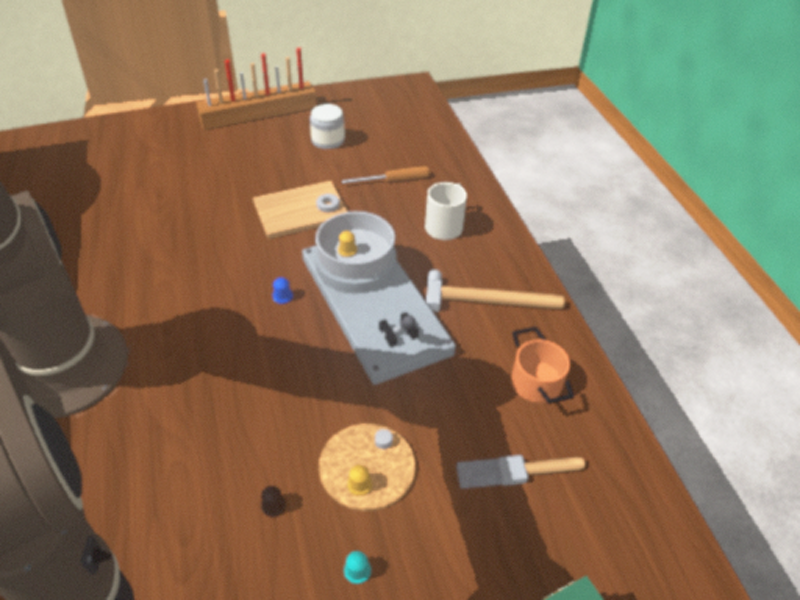

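The top view shows the finished finial at (333,322) in the bowl, centred near (338,315). The lever is near (425,300), the waiting finial at (534,366), the stub at (505,340) and the board centre at (243,346). The side view shows the finials at (347,243) and (359,480).

```bash
cat > h.py <<'E'
import numpy as np, cv2
from scipy.spatial.transform import Rotation as Ro
def cam(c,s=None):
    "camera centre & world rotation (cam->world)"
    if 'R' in c: R=np.array(c['R']); return -R.T@np.array(c['t']).ravel(), R.T
    T=np.array(c['tool_from_camera']); W=Ro.from_rotvec(s['eef_rot']).as_matrix()
    return s['position']+W@T[:3,3], W@T[:3,:3]
def ray(c,uv,s=None):
    o,R=cam(c,s); p=cv2.undistortPoints(np.array([[uv]],float),c['intrinsics'],c['dist'])[0,0]
    d=R@[p[0],p[1],1]; return o,d/np.linalg.norm(d)
def onz(c,uv,z,s=None):
    o,d=ray(c,uv,s); return o+d*(z-o[2])/d[2]
def tri(rs):
    A=0;b=0
    for o,d in rs:
        P=np.eye(3)-np.outer(d,d); A=A+P; b=b+P@o
    x=np.linalg.solve(A,b); return x,[round(float(np.linalg.norm((np.eye(3)-np.outer(d,d))@(x-o))),1) for o,d in rs]
def proj(c,X,s=None):
    o,R=cam(c,s); p=R.T@(np.array(X,float)-o); 
    return cv2.projectPoints(p.reshape(1,1,3),np.zeros(3),np.zeros(3),c['intrinsics'],c['dist'])[0][0,0]
def blobs(img,lo,hi,amin=8):
    m=cv2.inRange(cv2.cvtColor(img,cv2.COLOR_BGR2HSV),lo,hi)
    n,l,st,ce=cv2.connectedComponentsWithStats(m)
    return [(st[i,4],ce[i].round(1),st[i,:4]) for i in range(1,n) if st[i,4]>=amin]
E
python3 - <<'E'
from h import *; import pickle
np.set_printoptions(precision=1,suppress=True)
d=pickle.load(open('cap0.pkl','rb'))
k=.64
for n in d:
    print(n,[b for b in blobs(d[n]['image'],(20,150,120),(30,255,255))])
t,s=d['top'],d['side']
def T(a,b): return tri([ray(t,np.array(a)*k),ray(s,np.array(b)*k)])
print('fin',T((333,322),(347,241)));print('wait',T((534,366),(359,477)))
for q in[(297,290),(446,268),(454,335),(308,357)]: print('plate',onz(t,np.array(q)*k,30))
print('bowlrim c',onz(t,np.array((338,315))*k,105))
for q in[(213,309),(268,306),(273,384),(217,388)]: print('board',onz(t,np.array(q)*k,15))
print('mat',onz(t,np.array((518,355))*k,10),'stub',onz(t,np.array((505,340))*k,18),'bearing',onz(t,np.array((247,320))*k,29))
E
```

```text
top [(np.int32(23), array([213.8, 204.9]), array([210, 202,   7,   8], dtype=int32)), (np.int32(38), array([339.2, 231.8]), array([336, 229,   9,   8], dtype=int32))]
side [(np.int32(48), array([220.8, 154.1]), array([218, 149,   7,  14], dtype=int32)), (np.int32(168), array([228.4, 306.7]), array([223, 298,  13,  19], dtype=int32))]
fin (array([541.8,  95.8,  90.1]), [3.7, 3.7])
wait (array([ 452.2, -360.1,   36.7]), [4.3, 4.3])
plate [617.4 187.2  30. ]
plate [ 673.1 -157.2   30. ]
plate [ 517.7 -176.3   30. ]
plate [462.8 157.4  30. ]
bowlrim c [552.2  84.2 105. ]
board [572.2 387.5  15. ]
board [581.  256.5  15. ]
board [399.8 239.1  15. ]
board [387.6 370.8  15. ]
mat [ 474.3 -326.9   10. ] stub [ 508.3 -295.5   18. ] bearing [546.  302.2  29. ]
```

Request:
play_rows(
  plan=[
    [[40, 38, 0], -0.01],
    [[44, 43, 0], -0.01],
    [[44, 43, 0], -0.01],
    [[44, 43, 0], -0.01],
    [[44, 43, 0], -0.01],
    [[44, 43, 0], -0.01],
    [[44, 43, 0], -0.01],
    [[44, 43, 0], -0.01],
    [[44, 43, 0], -0.01],
    [[44, 41, 0], -0.01],
  ],
  claw=0,
)

```text
time: 1.35
position: [598.8, -179.2, 253.0]
eef_rot: [3.131, 0.253, -0.001]
wrist_force: [0.4, -0.7, 0.5]
width: 0.0
```

```bash
python3 - <<'E'
from bench import state, viewer
import cv2, pickle
s=state(); c=viewer.capture("wrist"); print(s['time'],s['position'],s['eef_rot'],s['width'],c['tool_from_camera'])
pickle.dump((s,c),open("w1.pkl","wb")); cv2.imwrite("pics/w1.png",cv2.resize(c["image"],(800,600)))
E
```

```text
1.35 [ 598.79487155 -179.15934909  253.03588585] [ 3.13135363e+00  2.53305977e-01 -7.19511715e-04] 0.03823670237410608 [[-5.95724509e-04 -9.58859388e-01 -2.83880820e-01  7.18877586e+01]
 [ 9.99999253e-01 -8.74082022e-04  8.53871313e-04  1.73558923e-01]
 [-1.06687764e-03 -2.83880099e-01  9.58859193e-01 -1.20583527e+02]
 [ 0.00000000e+00  0.00000000e+00  0.00000000e+00  1.00000000e+00]]
```

View pics/w1.png

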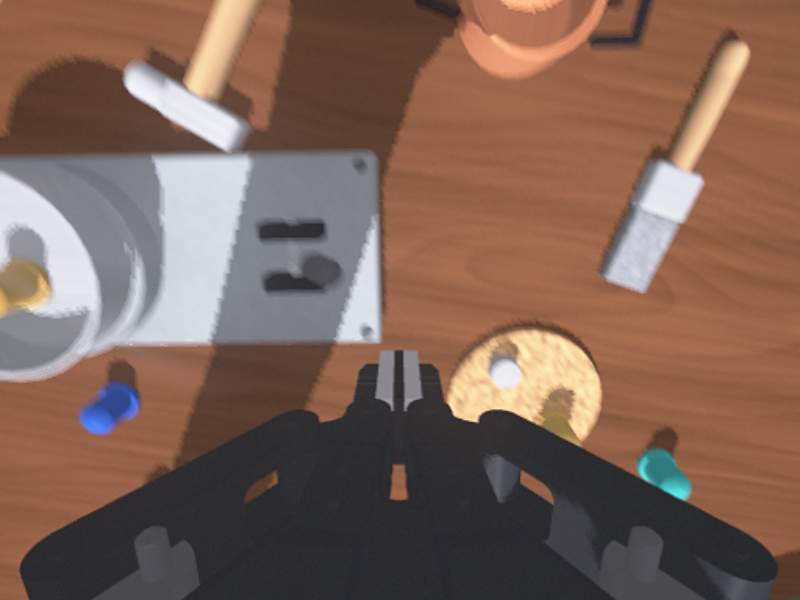

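The wrist view shows the lever's grip end at about (322,270), the cheeks at (292,230) and (290,282), and the plate's -y corners at (376,150) and (381,342). The polisher lies square to the tool.

```bash
python3 - <<'E'
from h import *; import pickle
np.set_printoptions(precision=1,suppress=True)
s,c=pickle.load(open('w1.pkl','rb')); k=.64
P=lambda q,z:onz(c,np.array(q)*k,z,s)
a,b=P((376,150),30),P((381,342),30); print('corners',a,b, b-a)
print('cheeks',P((292,230),50),P((290,282),50),'grip top',P((322,270),103))
print('waiting top?',P((562,425),40), 'stub',P((507,370),28), 'mat', P((525,397),10))
v=np.array([-.161,.987]);m=(a+b)[:2]/2; print('pivot',m+v*67.5,'centre',m+v*172.5,'bowl',m+v*257.5)
for z in (28,40): print(z,onz(pickle.load(open('cap0.pkl','rb'))['top'],(339.2,231.8),z))
E
```

```text
corners [ 683.3 -148.6   30. ] [ 525.2 -176.3   30. ] [-158.1  -27.7    0. ]
cheeks [614.5 -94.3  50. ] [573.  -96.5  50. ] grip top [ 600.4 -128.3  103. ]
waiting top? [ 474.7 -351.9   40. ] stub [ 515.4 -293.4   28. ] mat [ 481.9 -324.2   10. ]
pivot [593.4 -95.8] centre [576.5   7.8] bowl [562.8  91.7]
28 [ 457.  -351.9   28. ]
40 [ 456.4 -349.8   40. ]
```

Request:
play_rows(
  plan=[
    [[2, -1, -29], 0],
    [[2, -1, -30], 0],
    [[1, 0, -30], 0],
    [[0, 0, -30], 0],
    [[0, 0, -29], 0],
    [[0, 0, 0], 0],
    [[-1, 6, 0], 0],
    [[-1, 6, 0], 0],
    [[-1, 6, 0], 0],
    [[-1, 6, 0], 0],
  ],
)

```text
time: 2.65
position: [598.9, -158.1, 106.0]
eef_rot: [3.131, 0.254, 0.001]
wrist_force: [0.0, -0.0, -0.4]
width: -0.0
```

Request:
play_rows(
  plan=[
    [[-1, 6, 0], 0],
    [[-1, 6, 0], 0],
    [[-1, 6, 0], 0],
    [[-1, 6, 0], 0],
    [[-1, 6, 0], 0],
    [[-1, 6, 0], 0],
    [[-1, 6, 0], 0],
    [[-1, 6, 0], 0],
    [[-1, 6, 0], 0],
    [[0, 0, 0], 0],
  ],
)

```text
time: 3.9
position: [589.7, -103.9, 105.3]
eef_rot: [-3.131, -0.255, 0.0]
wrist_force: [-1.3, 0.5, -0.6]
width: 0.2
```

```bash
python3 - <<'E'
from bench import state, viewer
import cv2, pickle
s=state(); c=viewer.capture("wrist"); print(s['time'],s['position'],s['wrist_force'])
pickle.dump((s,c),open("w2.pkl","wb")); cv2.imwrite("pics/w2.png",cv2.resize(c["image"],(800,600)))
E
```

```text
3.9 [ 589.69074297 -103.87808308  105.28383988] [-1.31668737  0.46706365 -0.64611708]
```

View pics/w2.png

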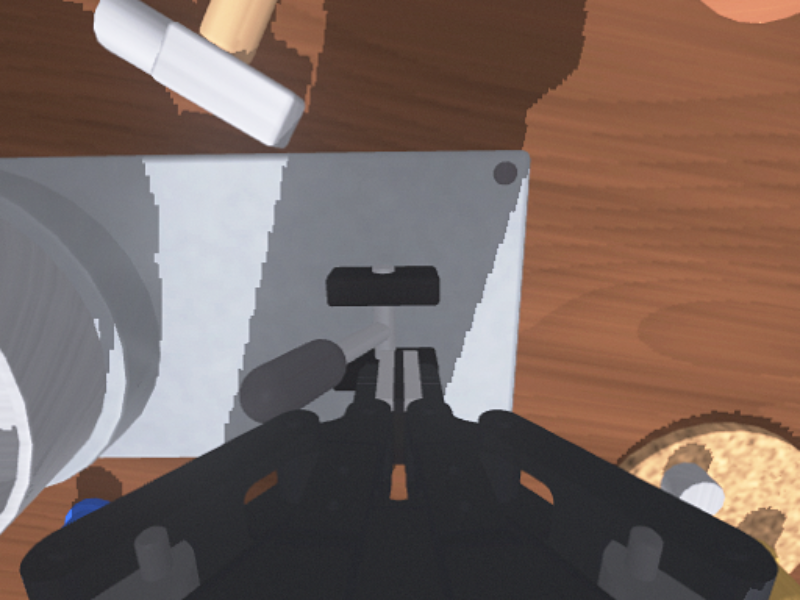

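The picture shows the lever leaning towards the bowl, with its grip at about (290,380), so it is off. Next I lift and go over the bowl.

Request:
play_rows(
  plan=[
    [[0, -3, 30], 0],
    [[0, 0, 40], 0],
    [[-5, 0, 40], 0],
    [[-15, 30, 30], 0],
    [[-15, 35, 0], 0],
    [[-15, 35, 0], 0],
    [[-15, 35, 0], 0],
    [[-15, 35, 0], 0],
    [[-10, 28, 0], 0],
    [[0, 0, 0], 0],
  ],
  claw=50,
)

```text
time: 5.2
position: [499.1, 92.4, 245.6]
eef_rot: [-3.13, -0.26, -0.001]
wrist_force: [0.2, -0.7, 0.7]
width: 49.9
```

```bash
python3 - <<'E'
from bench import state, viewer
import cv2, pickle
s=state(); c=viewer.capture("wrist"); print(s['time'],s['position'],s['eef_rot'],s['width'])
pickle.dump((s,c),open("w3.pkl","wb")); cv2.imwrite("pics/w3.png",cv2.resize(c["image"],(800,600)))
E
```

```text
5.2 [499.09727384  92.44724632 245.59642057] [-3.13021393e+00 -2.59744526e-01 -6.25602906e-04] 49.926131584963095
```

View pics/w3.png

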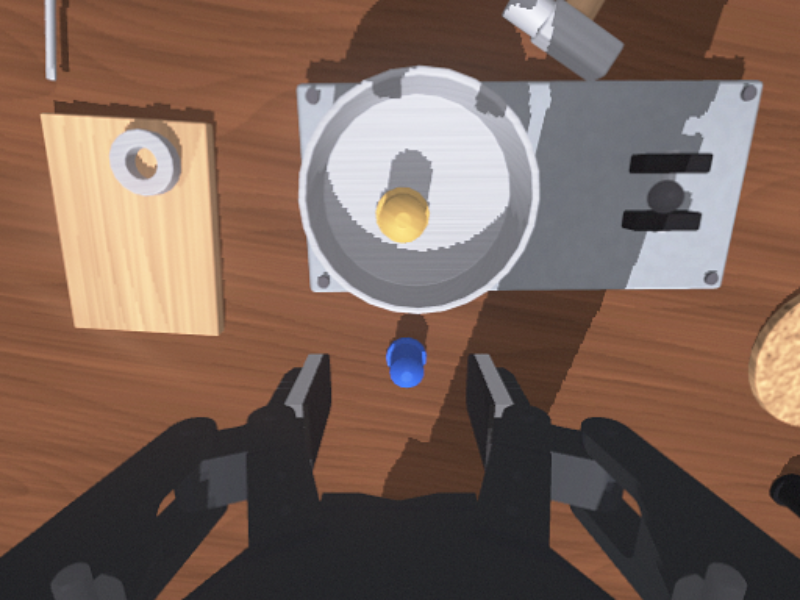

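The picture shows the finished finial in the bowl at (403,214), the bowl rim centre at about (419,190), and the board's corners at (41,114), (213,123), (220,335), (76,327). The bearing is at (145,162).

```bash
python3 - <<'E'
from h import *; import pickle
np.set_printoptions(precision=1,suppress=True)
s,c=pickle.load(open('w3.pkl','rb')); k=.64
P=lambda q,z:onz(c,np.array(q)*k,z,s)
print(blobs(c['image'],(18,120,100),(32,255,255),60))
print('fin top',P((405,222),107),'foot',P((403,212),70))
print('rim c',P((419,190),105), 'rim L/R/T/B',P((299,188),105),P((540,190),105),P((418,66),105),P((419,312),105))
B=[P(q,15) for q in((41,114),(213,123),(220,335),(76,327))]; print('board',B, np.mean(B,0),'bearing',P((145,160),29))
C=[P(q,30) for q in((297,85),(762,82),(722,290),(314,291))]; print('plate',C,np.mean(C,0))
print('cheeks',P((671,162),50),P((662,220),50),'grip end',P((666,196),105))
d=pickle.load(open('cap0.pkl','rb'))
o=tri([ray(d['side'],(220.8,154.1)),ray(c,np.array((404,215))*k,s)]);print('tri fin side+wrist',o)
o=tri([ray(d['top'],(213.4,205.5)),ray(c,np.array((404,215))*k,s)]);print('top+wrist',o)
E
```

```text
[(np.int32(623), array([256.8, 138.9]), array([241, 122,  33,  33], dtype=int32))]
fin top [541.9  95.  107. ] foot [544.4  96.2  70. ]
rim c [562.   89.8 105. ] rim L/R/T/B [551.3 161.5 105. ] [574.1  17.5 105. ] [628.4 102.3 105. ] [485.4  75.9 105. ]
board [array([568. , 385.9,  15. ]), array([583. , 252.6,  15. ]), array([405.3, 239. ,  15. ]), array([391.7, 367.4,  15. ])] [487.  311.2  15. ] bearing [547.4 297.3  29. ]
plate [array([618.4, 186.8,  30. ]), array([ 677.2, -148.6,   30. ]), array([ 521.8, -179.2,   30. ]), array([464.9, 157.5,  30. ])] [570.6   4.1  30. ]
cheeks [609.8 -89.3  50. ] [569.  -96.8  50. ] grip end [583.4 -59.4 105. ]
tri fin side+wrist (array([543.1,  96.1,  90.7]), [1.3, 1.3])
top+wrist (array([542.3,  96.1,  73.2]), [1.0, 1.0])
```

Request:
play_rows(
  plan=[
    [[11, 1, 0], 0],
    [[11, 1, -10], 0],
    [[11, 1, -20], 0],
    [[11, 0.5, -20], 0],
    [[0, 0, -20], 0],
    [[0, 0, -20], 0],
    [[0, 0, -20], 0],
    [[0, 0, -20], 0],
    [[0, 0, -20], 0],
    [[0, 0, 0], 0],
  ],
)

```text
time: 6.5
position: [543.1, 92.8, 93.0]
eef_rot: [3.131, 0.252, -0.006]
wrist_force: [0.1, -0.4, 0.5]
width: 49.7
```

Request:
play_rows(
  plan=[
    [[0, 0, 0], 0],
    [[0, 0, 0], 0],
    [[0, 0, 0], 0],
    [[0, 0, 0], 0],
    [[0, 0, 0], 0],
    [[0, 0, 0], 0],
    [[0, 0, 0], 0],
    [[0, 0, 0], 0],
    [[0, 0, 0], 0],
    [[0, 0, 2], 0],
  ],
  claw=22,
)

```text
time: 7.75
position: [543.3, 93.8, 97.0]
eef_rot: [3.131, 0.254, -0.002]
wrist_force: [0.8, 0.9, -1.1]
width: 28.1
```

Request:
play_rows(
  plan=[
    [[0, 0, 5], 0],
    [[0, 0, 10], 0],
    [[0, 0, 15], 0],
    [[0, 0, 15], 0],
    [[0, 0, 15], 0],
    [[0, 0, 15], 0],
    [[0, 0, 15], 0],
    [[0, 0, 10], 0],
    [[0, 0, 0], 0],
    [[0, 0, 0], 0],
  ],
)

```text
time: 9.0
position: [543.4, 93.7, 196.8]
eef_rot: [3.131, 0.254, -0.001]
wrist_force: [0.0, -0.1, -1.8]
width: 28.3
```

```bash
python3 - <<'E'
from bench import state, viewer
import cv2, pickle, numpy as np
s=state(); print([state()['position'].round(1) for _ in range(2)],s['width'],s['wrist_force'])
c=viewer.capture("wrist"); S=viewer.capture("side")
pickle.dump((s,c,S),open("w4.pkl","wb"))
a=cv2.resize(c["image"][180:330,150:360],(420,300)); b=cv2.resize(S['image'][60:210,130:340],(420,300)); cv2.imwrite("pics/w4.png",np.vstack([a,b]))
E
```

```text
[array([543.4,  93.7, 196.8]), array([543.4,  93.7, 196.8])] 28.278930469921722 [ 0.04815065 -0.11273168 -1.80470007]
```

View pics/w4.png

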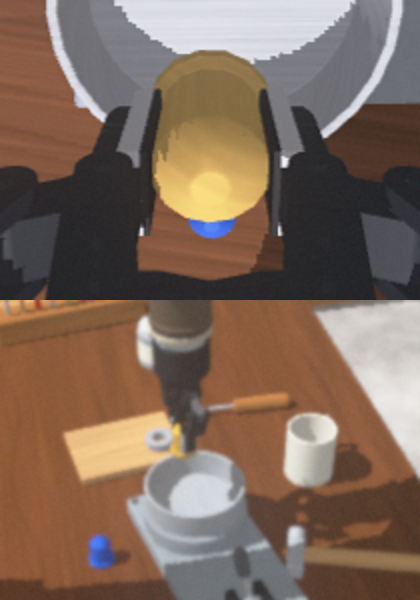

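The finial is held upright between the pads, the bowl is empty and the lever is still off. Next is the board.

Request:
play_rows(
  plan=[
    [[-11, 22, 0], 0],
    [[-20, 42, 0], 0],
    [[-20, 43, 0], 0],
    [[-20, 43, 0], 0],
    [[-20, 43, 0], 0],
    [[-10, 20, 0], 0],
    [[0, 0, -20], 0],
    [[0, 0, -35], 0],
    [[0, 0, -35], 0],
    [[0, 0, -25], 0],
  ],
)

```text
time: 10.35
position: [442.0, 306.3, 80.3]
eef_rot: [3.13, 0.254, -0.003]
wrist_force: [-0.3, 0.9, -2.1]
width: 27.9
```

Request:
play_rows(
  plan=[
    [[0, 0, -15], 0],
    [[0, 0, -10], 0],
    [[0, 0, -5], 0],
    [[0, 0, -3], 0],
    [[0, 0, -1], 0],
    [[0, 0, -1], 0],
    [[0, 0, 0], 0],
    [[0, 0, 0], 0],
    [[0, 0, 0], 0],
    [[0, 0, 0], 0],
  ],
)

```text
time: 11.6
position: [442.8, 306.8, 47.3]
eef_rot: [3.131, 0.254, 0.0]
wrist_force: [0.2, 0.8, -1.4]
width: 28.3
```

Request:
play_rows(
  plan=[
    [[0, 0, -0.5], 0],
    [[0, 0, 0], 0],
    [[0, 0, -0.5], 0],
    [[0, 0, 0], 0],
    [[0, 0, -0.5], 0],
    [[0, 0, 0], 0],
    [[0, 0, 0], 0],
    [[0, 0, 0], 0],
    [[0, 0, 0], 0],
    [[0, 0, 0], 0],
  ],
)

```text
time: 12.85
position: [442.8, 306.8, 45.9]
eef_rot: [3.131, 0.254, 0.0]
wrist_force: [-1.0, 0.0, 1.0]
width: 28.1
```

Request:
play_rows(
  plan=[
    [[0, 0, -0.4], 0],
    [[0, 0, 0], 0],
    [[0, 0, 0], 0],
    [[0, 0, 0], 0],
    [[0, 0, 0], 0],
    [[0, 0, 0], 0],
    [[0, 0, 0], 0],
    [[0, 0, 0], 0],
    [[0, 0, 0], 0],
    [[0, 0, 0], 0],
  ],
)

```text
time: 14.1
position: [442.8, 306.8, 45.8]
eef_rot: [3.131, 0.254, 0.0]
wrist_force: [-2.7, -2.3, 6.7]
width: 27.8
```

Contact is firm: +6.7 N, with the height held at 45.8. I open, then rise.

Request:
play_rows(
  plan=[
    [[0, 0, 0], 0],
    [[0, 0, 0], 0],
    [[0, 0, 0], 0],
    [[0, 0, 0], 0],
    [[0, 0, 0], 0],
    [[0, 0, 8], 0],
    [[0, 0, 20], 0],
    [[0, 0, 30], 0],
    [[0, 0, 40], 0],
    [[0, 0, 50], 0],
  ],
  claw=50,
)

```text
time: 15.35
position: [442.2, 306.5, 194.6]
eef_rot: [3.131, 0.254, -0.002]
wrist_force: [0.7, 0.8, -0.2]
width: 50.1
```

Request:
play_rows(
  plan=[
    [[0, -30, 10], 0],
    [[0, -55, 10], 0],
    [[0, -60, 10], 0],
    [[0, -60, 10], 0],
    [[0, -60, 5], 0],
    [[0, -60, 0], 0],
    [[0, -60, 0], 0],
    [[0, -60, 0], 0],
    [[0, -60, 0], 0],
    [[0, -60, 0], 0],
  ],
)

```text
time: 16.6
position: [442.6, -260.0, 239.3]
eef_rot: [3.131, 0.255, 0.002]
wrist_force: [1.4, 0.4, 0.9]
width: 49.7
```

Request:
play_rows(
  plan=[
    [[-20, -40, 0], 0],
    [[-20, -30, 0], 0],
    [[0, -10, 0], 0],
    [[0, 0, 0], 0],
    [[0, 0, 0], 0],
    [[0, 0, 0], 0],
    [[0, 0, 0], 0],
    [[0, 0, 0], 0],
    [[0, 0, 0], 0],
    [[0, 0, 0], 0],
  ],
)

```text
time: 17.85
position: [402.7, -338.2, 238.4]
eef_rot: [3.131, 0.254, -0.0]
wrist_force: [0.3, -0.5, 0.4]
width: 50.0
```

```bash
python3 - <<'E'
from bench import state, viewer
import cv2, pickle, numpy as np
s=state(); print(s['time'],s['position'],s['eef_rot'],s['width'])
c=viewer.capture("wrist"); S=viewer.capture("side"); T=viewer.capture("top")
pickle.dump((s,c,S,T),open("w5.pkl","wb"))
a=cv2.resize(c["image"],(640,480)); b=np.hstack([cv2.resize(x,(320,120)) for x in (S['image'][100:220,130:450],T['image'][150:270,100:420])])
cv2.imwrite("pics/w5.png",np.vstack([a,b]))
E
```

```text
17.85 [ 402.7439204  -338.1994878   238.38195595] [ 3.13126874e+00  2.53930024e-01 -2.24948476e-05] 50.04145174746176
```

View pics/w5.png

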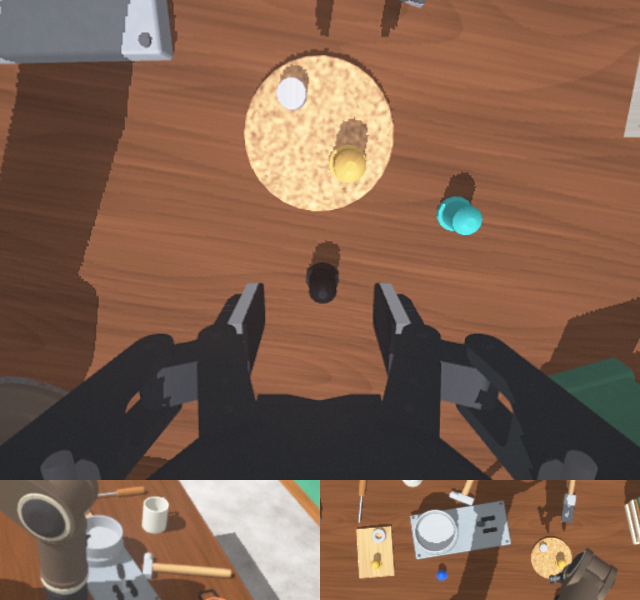

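The waiting finial is at (348,164) in the 640-wide picture and the stub at (292,93). The black look-alike is at (322,283). The top view shows the finished finial standing on the board.

```bash
python3 - <<'E'
from h import *; import pickle
np.set_printoptions(precision=1,suppress=True)
s,c,S,T=pickle.load(open('w5.pkl','rb')); k=.8
P=lambda q,z:onz(c,np.array(q)*k,z,s)
print('top',P((349,166),52),'foot',P((347,162),15),'body',P((348,164),30),'stub',P((292,93),28),'mat',P((319,133),10),'black',P((322,275),30))
d=pickle.load(open('cap0.pkl','rb'))
r=ray(c,np.array((348,164))*k,s)
print(tri([ray(d['side'],(228.9,306)),r]),tri([ray(d['top'],(341,233)),r]))
print('fin on board',blobs(T['image'],(20,150,120),(30,255,255)),[proj(T,(442,307,z)) for z in(30,59)])
E
```

```text
top [ 454.1 -358.1   52. ] foot [ 455.3 -359.2   15. ] body [ 454.4 -359.1   30. ] stub [ 508.7 -296.9   28. ] mat [ 478.3 -326.9   10. ] black [ 336.7 -353.2   30. ]
(array([ 454.6, -358.9,   31.6]), [0.1, 0.1]) (array([ 453.4, -360.7,   14.5]), [0.1, 0.1])
fin on board [(np.int32(37), array([156.9, 233.1]), array([152, 230,   9,   8], dtype=int32)), (np.int32(32), array([339.2, 232. ]), array([336, 230,   9,   7], dtype=int32))] [array([155.7, 233.5]), array([154. , 233.2])]
```

Request:
play_rows(
  plan=[
    [[13, -5, 0], 0],
    [[13, -5, -10], 0],
    [[13, -5, -25], 0],
    [[13, -5.5, -30], 0],
    [[0, 0, -30], 0],
    [[0, 0, -30], 0],
    [[0, 0, -30], 0],
    [[0, 0, -23], 0],
    [[0, 0, -15], 0],
    [[0, 0, -5], 0],
  ],
)

```text
time: 19.25
position: [454.8, -358.4, 39.1]
eef_rot: [-3.13, -0.254, 0.002]
wrist_force: [0.4, 1.2, 1.3]
width: 50.4
```

Request:
play_rows(
  plan=[
    [[0, 0, 0], 0],
    [[0, 0, 0], 0],
    [[0, 0, 0], 0],
    [[0, 0, 0], 0],
    [[0, 0, 0], 0],
    [[0, 0, 0], 0],
    [[0, 0, 0], 0],
    [[0, 0, 0], 0],
    [[0, 0, 0], 0],
    [[0, 0, 0], 0],
  ],
  claw=22,
)

```text
time: 20.5
position: [455.0, -358.9, 40.9]
eef_rot: [3.131, 0.254, 0.001]
wrist_force: [-1.0, 1.7, 5.5]
width: 28.2
```

Request:
play_rows(
  plan=[
    [[0, 0, 3], 0],
    [[0, 0, 5], 0],
    [[0, 0, 10], 0],
    [[0, 0, 15], 0],
    [[0, 0, 20], 0],
    [[0, 0, 25], 0],
    [[0, 0, 30], 0],
    [[0, 0, 35], 0],
    [[0, 0, 20], 0],
    [[0, 0, 0], 0],
  ],
)

```text
time: 21.75
position: [455.6, -359.3, 205.9]
eef_rot: [3.129, 0.254, 0.005]
wrist_force: [-1.1, 0.0, -1.6]
width: 28.1
```

Request:
play_rows(
  plan=[
    [[6, 25, 0], 0],
    [[10, 45, 0], 0],
    [[12, 52, 0], 0],
    [[12, 52, 0], 0],
    [[12, 52, 0], 0],
    [[12, 52, 0], 0],
    [[12, 52, 0], 0],
    [[12, 52, 0], 0],
    [[10, 44, 0], 0],
    [[5, 21, 0], 0],
  ],
)

```text
time: 23.0
position: [557.2, 91.7, 202.4]
eef_rot: [-3.13, -0.26, 0.002]
wrist_force: [-1.0, 0.2, -1.8]
width: 28.2
```

Request:
play_rows(
  plan=[
    [[0, 0, -10], 0],
    [[0, 0, -15], 0],
    [[0, 0, -20], 0],
    [[0, 0, -20], 0],
    [[0, 0, -20], 0],
    [[0, 0, -10], 0],
    [[0, 0, -5], 0],
    [[0, 0, -3], 0],
    [[0, 0, -2], 0],
    [[0, 0, 0], 0],
  ],
)

```text
time: 24.25
position: [557.9, 88.4, 98.7]
eef_rot: [-3.131, -0.254, -0.001]
wrist_force: [-0.4, 0.8, -2.5]
width: 28.2
```

Request:
play_rows(
  plan=[
    [[0, 0, -0.5], 0],
    [[0, 0, 0], 0],
    [[0, 0, -0.5], 0],
    [[0, 0, 0], 0],
    [[0, 0, -0.5], 0],
    [[0, 0, 0], 0],
    [[0, 0, -0.4], 0],
    [[0, 0, 0], 0],
    [[0, 0, 0], 0],
    [[0, 0, 0], 0],
  ],
)

```text
time: 25.5
position: [557.7, 88.3, 96.5]
eef_rot: [3.131, 0.254, -0.0]
wrist_force: [-0.1, 0.3, -0.9]
width: 28.2
```

Request:
play_rows(
  plan=[
    [[0, 0, -0.5], 0],
    [[0, 0, 0], 0],
    [[0, 0, 0], 0],
    [[0, 0, 0], 0],
    [[0, 0, 0], 0],
    [[0, 0, 0], 0],
    [[0, 0, 0], 0],
    [[0, 0, 0], 0],
    [[0, 0, 0], 0],
    [[0, 0, 0], 0],
  ],
)

```text
time: 26.75
position: [557.7, 88.3, 96.0]
eef_rot: [3.131, 0.254, 0.0]
wrist_force: [-0.2, 0.5, -0.7]
width: 28.0
```

Request:
play_rows(
  plan=[
    [[0, 0, -0.5], 0],
    [[0, 0, 0], 0],
    [[0, 0, 0], 0],
    [[0, 0, 0], 0],
    [[0, 0, 0], 0],
    [[0, 0, 0], 0],
    [[0, 0, 0], 0],
    [[0, 0, 0], 0],
    [[0, 0, 0], 0],
    [[0, 0, 0], 0],
  ],
)

```text
time: 28.0
position: [557.8, 88.3, 95.9]
eef_rot: [3.131, 0.254, 0.0]
wrist_force: [-2.4, -1.2, 5.1]
width: 28.0
```

Request:
play_rows(
  plan=[
    [[0, 0, 0], 0],
    [[0, 0, 0], 0],
    [[0, 0, 0], 0],
    [[0, 0, 0], 0],
    [[0, 0, 0], 0],
    [[0, 0, 8], 0],
    [[0, 0, 20], 0],
    [[0, 0, 30], 0],
    [[0, 0, 40], 0],
    [[0, 0, 50], 0],
  ],
  claw=50,
)

```text
time: 29.25
position: [557.2, 88.2, 244.7]
eef_rot: [3.131, 0.254, -0.002]
wrist_force: [0.2, -0.2, -0.9]
width: 50.3
```

Request:
play_rows(
  plan=[
    [[-10, -5, 0], 0],
    [[-15, -15, 0], 0],
    [[-15, -25, 0], 0],
    [[-15, -25, 0], 0],
    [[-5, -10, 0], 0],
    [[0, 0, 0], 0],
    [[0, 0, 0], 0],
    [[0, 0, 0], 0],
    [[0, 0, 0], 0],
    [[0, 0, 0], 0],
  ],
  claw=0,
)

```text
time: 30.5
position: [497.8, 8.6, 243.4]
eef_rot: [-3.131, -0.255, 0.0]
wrist_force: [0.7, 0.7, 0.1]
width: -0.0
```

```bash
python3 - <<'E'
from bench import state, viewer
import cv2, pickle, numpy as np
s=state(); print(s['time'],s['position'],s['eef_rot'],s['width'])
c=viewer.capture("wrist")
pickle.dump((s,c),open("w6.pkl","wb"))
cv2.imwrite("pics/w6.png",cv2.resize(c["image"],(800,600)))
E
```

```text
30.5 [497.83364548   8.57650655 243.40694037] [-3.13119947e+00 -2.54575022e-01  1.95784169e-04] -0.0010247505261517546
```

View pics/w6.png

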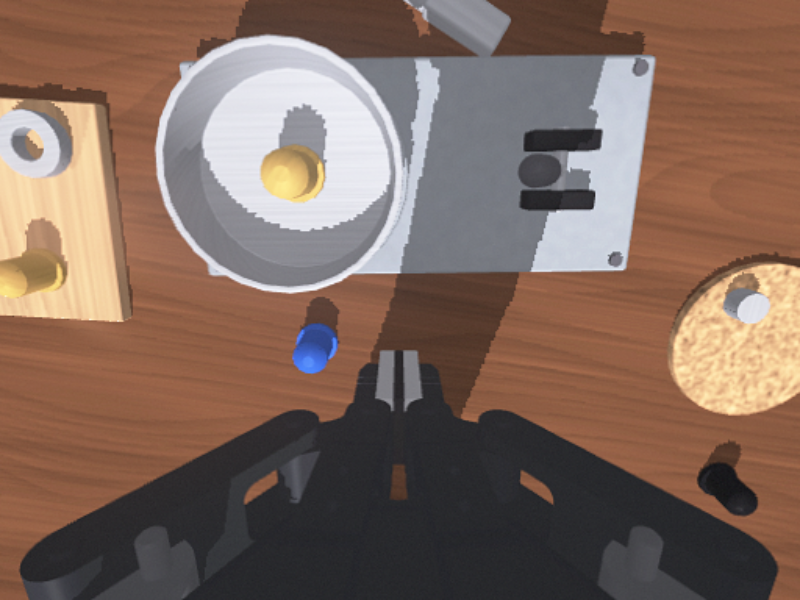

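Both finials stand upright: the new one in the bowl at (292,172), the finished one on the board at (35,272). The lever is still off, grip at (539,170).

Request:
play_rows(
  plan=[
    [[20, -7, 0], 0],
    [[25, -10, 0], 0],
    [[25, -8, 0], 0],
    [[7, -3, 0], 0],
    [[0, 0, -25], 0],
    [[0, 0, -30], 0],
    [[0, 0, -30], 0],
    [[0, 0, -30], 0],
    [[0, 0, -23], 0],
    [[0, 0, 0], 0],
  ],
)

```text
time: 31.8
position: [573.0, -19.4, 104.0]
eef_rot: [-3.131, -0.255, 0.006]
wrist_force: [-0.1, 0.3, 0.7]
width: -0.0
```

Request:
play_rows(
  plan=[
    [[1, -5, 0], 0],
    [[1, -6, 0], 0],
    [[1, -6, 0], 0],
    [[1, -6, 0], 0],
    [[1, -6, 0], 0],
    [[1, -6, 0], 0],
    [[1, -6, 0], 0],
    [[1, -6, 0], 0],
    [[1, -6, 0], 0],
    [[1, -6, 0], 0],
  ],
)

```text
time: 33.05
position: [584.7, -79.3, 105.4]
eef_rot: [3.131, 0.254, -0.0]
wrist_force: [-0.2, 0.7, 0.8]
width: -0.1
```

Request:
play_rows(
  plan=[
    [[1, -6, 0], 0],
    [[1, -6, 0], 0],
    [[0, -4, 0], 0],
    [[0, -2, 0], 0],
    [[0, 0, 0], 0],
    [[0, 0, 0], 0],
    [[0, 3, 0], 0],
    [[0, 0, 30], 0],
    [[0, 0, 40], 0],
    [[0, 0, 40], 0],
  ],
)

```text
time: 34.3
position: [586.6, -93.2, 216.6]
eef_rot: [-3.131, -0.255, 0.001]
wrist_force: [0.4, 1.2, -0.3]
width: 0.2
```

Request:
play_rows(
  plan=[
    [[-30, 20, 30], 0],
    [[-40, 20, 0], 0],
    [[-40, 20, 0], 0],
    [[0, 10, 0], 0],
    [[0, 0, 0], 0],
    [[0, 0, 0], 0],
    [[0, 0, 0], 0],
    [[0, 0, 0], 0],
    [[0, 0, 0], 0],
    [[0, 0, 0], 0],
  ],
)

```text
time: 35.55
position: [476.8, -23.8, 245.4]
eef_rot: [3.131, 0.254, -0.0]
wrist_force: [-0.6, -0.7, 0.0]
width: 0.2
```

```bash
python3 - <<'E'
from bench import state, viewer
import cv2, pickle, numpy as np
s=state(); print(s['time'],s['position'],s['eef_rot'],s['width'])
c=viewer.capture("wrist");S=viewer.capture("side"); T=viewer.capture("top")
pickle.dump((s,c,S,T),open("w7.pkl","wb"))
a=cv2.resize(c["image"][:240],(640,300)); b=np.hstack([cv2.resize(x,(400,300)) for x in (S['image'][90:330,120:440],T['image'][120:300,120:360])])
cv2.imwrite("pics/w7.png",np.vstack([cv2.resize(a,(800,300)),b]))
E
```

```text
35.55 [476.77355181 -23.80542321 245.43644311] [ 3.13130370e+00  2.53694924e-01 -1.47561216e-04] 0.19402131087226754
```

View pics/w7.png

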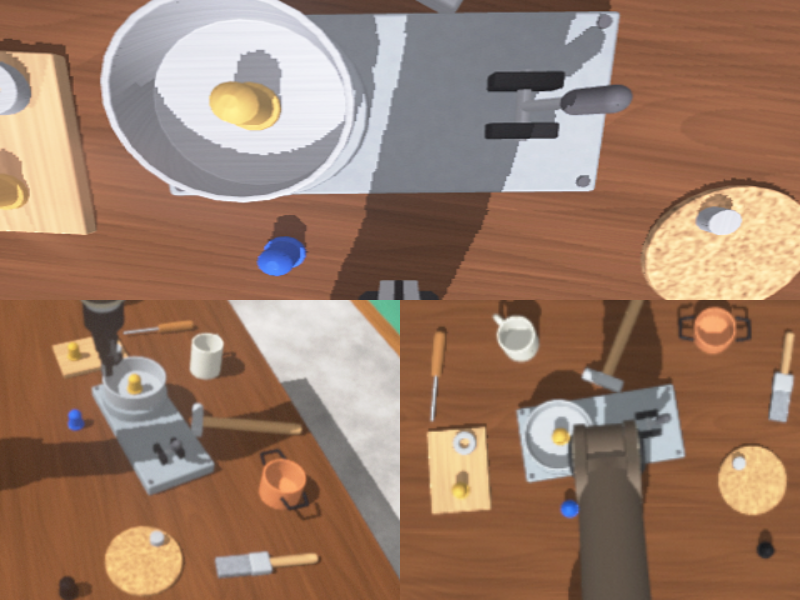

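The lever now leans away from the bowl, grip end at (615,97), so it is on. The new finial stands in the bowl, the finished one stands on the board, and nothing else has moved. The arm touches nothing.

```bash
python3 -c "
from bench import sign_off; print(sign_off())"
```

```text
the job is handed in; nothing more can be done
None
```

The finial change is done and handed in at about 36 s of the 72 s allowed.

- **Order:** I switched the lever off and moved the finished finial from the bowl to the free part of the board. I then stood the waiting finial from the mat near the centre of the bowl and switched the lever back on. The pictures between steps showed the lever off throughout the change.
- **Set-down:** Both finials were lowered until the wrist read light contact, 5 to 7 N, before I opened the gripper.
- **Last checks:** The final pictures (wrist, side and top) show the lever leaning away from the bowl and both finials upright. The bearing, stub, mug, hammer and look-alikes appear where they were, and the arm is clear.
- **Disagreements:** The first wrist view put the polisher about 8 mm farther out in x than the top view did. I worked from a later, closer wrist view that agreed with the top view to about 3 mm. The grip width also read 28 mm on the 30 mm bodies, but both finials held without slipping. The table and board heights came from the text and were confirmed by contact, not measured from two views.

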